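Call the loader and point out the first and the last carton

ROBOT

A 7-joint arm with a two-finger parallel gripper is mounted at the origin on the work surface. World frame = base frame: x ahead of the robot, y to its left, z up, the work surface at z = 0. Lengths are in m, angles in rad, forces in N, time in s.
With the tool pointing down it reaches from about 0.35 to 0.9 m from the base axis. Payload 7.2 kg.
Tool frame: the origin (TCP) lies between the finger pads, 19 mm behind the fingertips; this is the grasp point; z points along the fingers, y is the line along which they close (so a half turn about z gives the same grasp; the last joint's range is limited). The gripper opens to 85 mm and grips with 20 to 120 N. Pads are 22 mm wide; open, the fingers measure 114 mm over their backs; the gripper's body (76 mm by 85 mm) begins 54 mm behind the grasp point. The pads swing forward as they close: fully open they stand 13 mm farther back than shut.
Start: joints at [1.169, 0.411, -0.013, 1.596, 0.006, 1.134, -0.082], TCP at [0.205, -0.591, 0.25] pointing down, gripper open.
Joint ranges: [-2.95, 2.95], [-0.29, 1.99], [-1.47, 1.44], [0.14, 2.54], [-1.03, 4.17], [0.13, 1.85], [-2.86, 2.86]. Speed limits (rad/s): [2.39, 2.39, 3.01, 3.01, 3.14, 3.14, 3.14].

INTERFACE

Orientations are given as a unit quaternion [x, y, z, w].
In Python, from station import robot gives the robot as it stands. The module is installed in compiled form; this text tells all that it offers.
- The arm moves only by the tool jog_arm, never from a script. Its argument "deltas" is a list of rows, each an object with "xyz": the shift along the tool's x, y, z in mm, a list of three; "twist": the turn about the tool's z in rad; "hand": the finger opening in mm, from 0 to 85.4. A call has 1 to 10 rows; each row shifts and turns the commanded pose from where the row before left it, along the tool's axes as they then stand; what a row does not reach is not made up. A row lasts 1/10 s, in which the tool goes at most 50 mm and 8.59 degrees, less where a joint would pass 70% of its speed; a pose out of reach is approached as far as the arm can. A call is refused whole if a number of a shift passes 50 or a number of a turn 0.15, either way. A call with a gripper value outside its range is refused whole. The fingers move at their own pace and stop on an object; the grip force is fixed at half the most. Time passes only in rows, so rows that do not move let the fingers close. It gives the time, the measured TCP pose, the force, the opening and the grip force at its end, in the units of the state.
- robot.observe(): the state, without advancing time (a new reading comes with each control period).
- robot.snapshot(name): name is "side" or "top"; returns a dict with "pixels" (400x640x3 uint8, red, green, blue), "z_map" (400x640 float32, m along the optical axis (not along the pixel's ray), 0 where there is no reading), "vertical_fov" (degrees; the focal length in pixels is half the picture's height over the tangent of half this angle, whatever the lens; pixels are square), "cx", "cy" (the principal point, pixels), "k1" (the pictures are not rectified: a ray, as slopes to the right and down, at radius r is drawn at 1 + k1 r^2 times it, then the intrinsics apply), "view" (4x4, takes a point from world to camera coordinates). Camera axes: x right, y up, looking along -z (the intrinsics and any distortion apply to the point x, -y, -z); pixel columns grow to the right and rows downward; lengths in m; the calibration is good to about 2 mm. A picture is of the moment at which its call begins.
- robot.finish_job(): hands the job in; it is judged then, once.
The state is a dict: "time": time; "qpos": joint angles; "joint_vel": joint speeds; "effort": joint torques, N m; "tool_pos": TCP position; "tool_rot": TCP orientation; "wrist_force": force on the tool from outside, world axes, zero at the start; "moment": the same for the moment, N m; "grip_width": opening from 0.0 (shut) to 1.0 (fully open); "gripper_force": force on a finger pad.
Only numpy, scipy, OpenCV 4.12 (cv2) and the standard library are available. Lean on these libraries where they do the work, as an engineer would, in place of code of your own. Each camera call takes 0.05 s, during which the arm holds its last target. There are 200 camera calls.

TASK

Call the loader by pressing the call button with the fingertips, then show the loading order: point straight down at the middle of the label on the tallest of the three cartons, fingertips about three centimetres above it, and keep still there for two seconds; then point in the same way at the label on the lowest carton for two seconds and finish there, still pointing. Do not touch or shift the cartons, do not point at the label of the middle-height carton, and leave the tape roll, marker and bottle where they are.

Things in the scene. Friction and masses are not known exactly. Their poses are not given: they have to be found in the camera images.
- carton_tall: Closed brown cardboard carton, loose, 180 mm along its x by 140 mm along its y and 160 mm high (the tallest of the three, which are otherwise alike); a white label lies on its top. Origin: centre of its underside, z up.
- carton_middle: Closed brown cardboard carton, loose, 180 mm along its x by 140 mm along its y and 115 mm high (the middle one in height of the three, which are otherwise alike); a white label lies on its top, and a tape roll lies on the other end. Origin: centre of its underside, z up.
- carton_low: Closed brown cardboard carton, loose, 180 mm along its x by 140 mm along its y and 70 mm high (the lowest of the three, which are otherwise alike); a white label lies on its top, and a marker pen lies on the other end. Origin: centre of its underside, z up.
- label_tall (a point): Middle of the white label (80 mm along the carton's x, 100 mm along its y, flat paper with black bars) on the top face of the tallest carton: on the top surface, 160 mm above the carton's underside, 35 mm to the carton's -x side of its centre. Axes as the carton's, z up.
- label_middle (a point): Middle of the white label (80 mm along the carton's x, 100 mm along its y, flat paper with black bars) on the top face of the middle-height carton: on the top surface, 115 mm above the carton's underside, 35 mm to the carton's -x side of its centre. Axes as the carton's, z up.
- label_low (a point): Middle of the white label (80 mm along the carton's x, 100 mm along its y, flat paper with black bars) on the top face of the lowest carton: on the top surface, 70 mm above the carton's underside, 35 mm to the carton's -x side of its centre. Axes as the carton's, z up.
- call_button (a joint): Travel of the call button's cap: 0 m when up, 0.006 m when fully down; straight down, sprung, takes about 5 N to bottom and comes up again by itself. It counts as pressed beyond 0.004 m.
- call_button_top (a point): Centre of the top face of the call button's round grey cap (40 mm in diameter) in a black round rim on a fixed white call box (90 mm square, 45 mm high) on the table, to the robot's left of the cartons; 67 mm above the table when up; moves down with the cap.
- tape_roll: Roll of brown parcel tape, ring 80 mm outside, 56 mm inside, 48 mm high, loose, lying flat on top of the middle-height carton. Origin: centre of its underside.
- marker: Black marker pen, 115 mm long, 15 mm thick, loose, lying on top of the lowest carton. Origin: on its underside, 10 mm towards the cap (+x) from mid-length; x along the pen.
- water_bottle: Half-litre water bottle, 66 mm in diameter, 200 mm high, loose, standing on the table behind the cartons (far side from the robot). Origin: centre of its underside.

How it is judged:
By the outcome, as a careful person would: the job done as asked, in the order asked, and still so for the second after the job is handed in, with the robot touching nothing.
It also fails if it takes over 59 s, if anything falls off the work surface, if the arm or the gripper's body presses on something with over 40 N, if the wrist force passes 120 N, or if a joint passes its speed limit or range.

## Working session

There is one attempt and no reset: what is moved stays moved. The work goes in short steps, Python scripts to look and compute and a tool call to move; the robot and the scene stay as the last step left them, time stands still between calls to the robot, and variables do not carry over. Pictures are saved under pics/ and viewed, at most 10 in all, crops included, and the job is handed in when it is done.

Besides the shell and the picture viewer there is one more tool, called after ">>>" as name([rows], argument=value, ...), one row to a line, values as JSON. jog_arm: Moves the arm, as the interface text tells. Its arguments: {"type":"object","properties":{"deltas":{"type":"array","items":{"type":"object","properties":{"xyz":{"type":"array","items":{"type":"number"}},"twist":{"type":"number"},"hand":{"type":"number"}}}}},"required":["deltas"]}

```bash
mkdir -p pics; cat > h.py <<'E'
import numpy as np, cv2, pickle
from station import robot
def snap(name,fn):
    s=robot.snapshot(name); pickle.dump(s,open(f'{name}.pkl','wb'))
    cv2.imwrite('pics/'+fn,cv2.cvtColor(s['pixels'],cv2.COLOR_RGB2BGR)); return s
def load(n): return pickle.load(open(n+'.pkl','rb'))
def pt(s,u,v,z=None):
    f=200/np.tan(np.radians(s['vertical_fov'])/2)
    K=np.array([[f,0,s['cx']],[0,f,s['cy']],[0,0,1.]])
    x,y=cv2.undistortPoints(np.array([[[u,v]]],float),K,np.array([s['k1'],0,0,0.]))[0,0]
    V=np.array(s['view']);R=V[:3,:3];t=V[:3,3];d=np.array([x,-y,-1.])
    c=-R.T@t; w=R.T@d
    k=(z-c[2])/w[2] if z is not None else float(s['z_map'][int(round(v)),int(round(u))])
    return c+k*w
E
python3 - <<'E'
from h import *
for n in('top','side'):
    s=snap(n,n+'1.png'); print(n,s['vertical_fov'],s['k1'],np.round(s['view'],3).tolist())
o=robot.observe();print(o['time'],o['tool_pos'],o['tool_rot'],o['wrist_force'],o['grip_width'])
E
```

```text
top 50.88252237633774 -0.10139756619374689 [[-0.01, -1.0, 0.004, 0.045], [0.97, -0.009, 0.242, -0.615], [-0.242, 0.006, 0.97, -1.073], [0.0, 0.0, 0.0, 1.0]]
side 46.13359241909182 -0.1416763495730774 [[-0.974, -0.225, 0.012, 0.591], [0.18, -0.745, 0.642, -0.164], [-0.136, 0.627, 0.767, -1.31], [0.0, 0.0, 0.0, 1.0]]
0.1 [ 0.20458213 -0.59012099  0.24922832] [ 9.86104771e-01  1.66122968e-01 -1.68140928e-04 -7.15040373e-04] [-0.77138096  0.54640885 -0.09934162] 0.9996245562012237
```

View pics/top1.png

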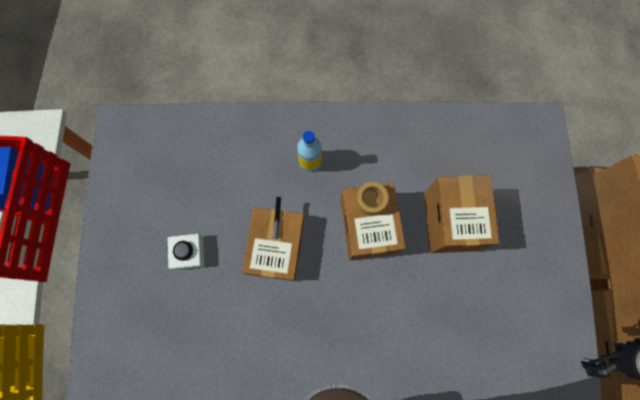

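View pics/side1.png

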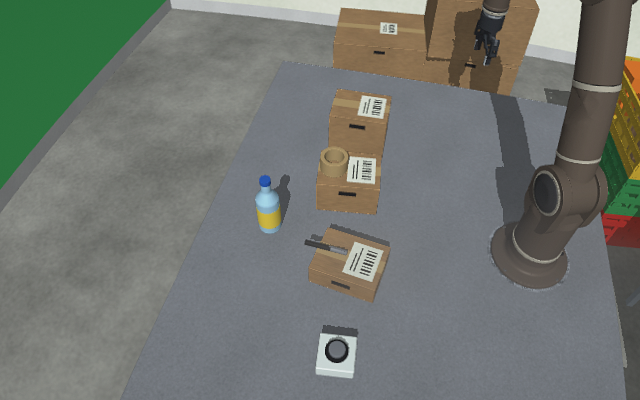

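The top view shows the button at about (183,250), the low carton's label at (271,257), the middle one's at (376,232) and the tall one's at (470,223). The side view shows the same order, with the marker overhanging the low carton and the bottle behind.

```bash
python3 - <<'E'
from h import *
s=load('top')
big=[cv2.resize(cv2.cvtColor(s['pixels'][170:290,a:b],cv2.COLOR_RGB2BGR),None,fx=4,fy=4,interpolation=cv2.INTER_CUBIC) for a,b in((160,310),)]
cv2.imwrite('pics/crop1.png',big[0])
im=s['pixels'].astype(int);m=((im.min(2)>150)).astype(np.uint8)
m=cv2.morphologyEx(m,cv2.MORPH_CLOSE,np.ones((9,9)))
for n,(a,b,c,d),z in(('tall',(440,500,195,245),.16),('mid',(345,405,205,255),.115),('low',(245,298,232,280),.07),('btn',(160,210,225,275),.045)):
    q=np.zeros_like(m);q[c:d,a:b]=m[c:d,a:b]
    r=cv2.minAreaRect(cv2.findNonZero(q)); P=pt(s,*r[0],z)
    cor=[pt(s,*x,z)[:2] for x in cv2.boxPoints(r)]
    print(n,np.round(r[0],1),np.round(P,4),'depth',np.round(pt(s,*r[0]),4),'sides',np.round([np.linalg.norm(cor[i]-cor[i-1]) for i in(1,2)],3),np.round((cor[1]-cor[0]),3))
for u,v in((183,250),(182,250),(309,137)): print(np.round(pt(s,u,v),4),np.round(pt(s,u,v,.067),4))
t=load('side')
for u,v in((337,350),(364,262),(361,170),(372,107),(265,181)): print('side',np.round(pt(t,u,v),4))
E
```

```text
tall [470.  222.7] [ 0.5293 -0.3382  0.16  ] depth [ 0.529  -0.3375  0.1617] sides [0.103 0.08 ] [ 0.004 -0.103]
mid [375.5 230.9] [ 0.5192 -0.1031  0.115 ] depth [ 0.5194 -0.1033  0.1139] sides [0.101 0.08 ] [ 0.013 -0.1  ]
low [270.3 255.4] [0.4635 0.1735 0.07  ] depth [0.4636 0.1736 0.0694] sides [0.08  0.101] [ 0.08  -0.009]
btn [182.9 250.9] [0.4796 0.4182 0.045 ] depth [0.4767 0.4104 0.0689] sides [0.089 0.092] [ 0.004 -0.089]
[0.4792 0.4107 0.068 ] [0.4794 0.411  0.067 ]
[0.4798 0.4148 0.0637] [0.4794 0.4138 0.067 ]
[0.7447 0.0664 0.2036] [0.8011 0.0692 0.067 ]
side [0.4759 0.4208 0.0666]
side [0.4569 0.1751 0.0718]
side [ 0.5173 -0.1023  0.1159]
side [ 0.5259 -0.3328  0.1646]
side [0.7446 0.0734 0.1986]
```

View pics/crop1.png

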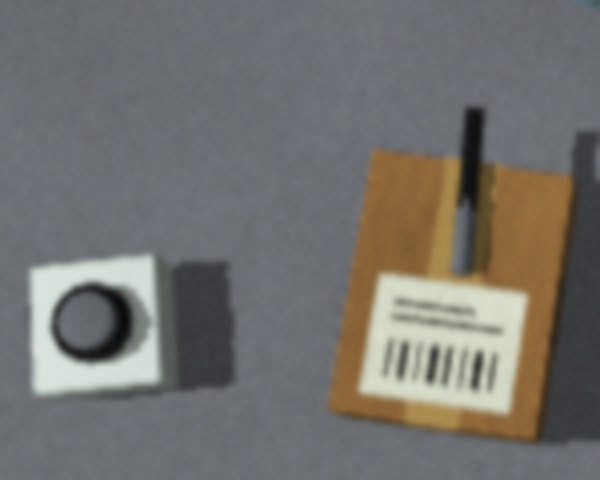

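>>> jog_arm([
  {"xyz": [0,0,-15],"twist": 0.11,"hand": 0},
  {"xyz": [0,0,-20],"twist": 0.112,"hand": 0},
  {"xyz": [0,0,-15],"twist": 0.11,"hand": 0},
  {"xyz": [20,-20,0],"twist": 0,"hand": 0},
  {"xyz": [25,-25,0],"twist": 0,"hand": 0},
  {"xyz": [25,-30,0],"twist": 0,"hand": 0},
])

```text
time: 0.7
tool_pos: [0.2749, -0.5148, 0.2995]
tool_rot: [1.0, 0.0, -0.0, -0.0]
wrist_force: [1.5, -0.2, -0.4]
grip_width: 0.006
gripper_force: 0.0
```

>>> jog_arm([
  {"xyz": [20,-40,0],"hand": 0},
  {"xyz": [20,-40,0],"hand": 0},
  {"xyz": [20,-40,0],"hand": 0},
  {"xyz": [20,-40,0],"hand": 0},
  {"xyz": [15,-40,0],"hand": 0},
  {"xyz": [15,-40,0],"hand": 0},
  {"xyz": [10,-45,0],"hand": 0},
  {"xyz": [10,-45,0],"hand": 0},
  {"xyz": [10,-45,0],"hand": 0},
  {"xyz": [10,-45,0],"hand": 0},
])

```text
schema error: expected keys xyz, twist, hand
```

>>> jog_arm([
  {"xyz": [5,-45,0],"hand": 0},
  {"xyz": [5,-45,0],"hand": 0},
  {"xyz": [5,-45,0],"hand": 0},
  {"xyz": [5,-45,0],"hand": 0},
  {"xyz": [5,-45,0],"hand": 0},
  {"xyz": [5,-45,0],"hand": 0},
  {"xyz": [5,-45,0],"hand": 0},
  {"xyz": [5,-45,0],"hand": 0},
  {"xyz": [5,-45,0],"hand": 0},
  {"xyz": [5,-40,0],"hand": 0},
])

```text
schema error: expected keys xyz, twist, hand
```

>>> jog_arm([
  {"xyz": [20,-40,0],"twist": 0,"hand": 0},
  {"xyz": [20,-40,0],"twist": 0,"hand": 0},
  {"xyz": [20,-40,0],"twist": 0,"hand": 0},
  {"xyz": [20,-40,0],"twist": 0,"hand": 0},
  {"xyz": [15,-40,0],"twist": 0,"hand": 0},
  {"xyz": [15,-40,0],"twist": 0,"hand": 0},
  {"xyz": [10,-45,0],"twist": 0,"hand": 0},
  {"xyz": [10,-45,0],"twist": 0,"hand": 0},
  {"xyz": [10,-45,0],"twist": 0,"hand": 0},
  {"xyz": [10,-45,0],"twist": 0,"hand": 0},
])

```text
time: 1.7
tool_pos: [0.4237, -0.0933, 0.2999]
tool_rot: [1.0, 0.001, -0.0, 0.0]
wrist_force: [1.3, 0.2, -0.2]
grip_width: -0.001
gripper_force: 0.0
```

>>> jog_arm([
  {"xyz": [5,-45,0],"twist": 0,"hand": 0},
  {"xyz": [5,-45,0],"twist": 0,"hand": 0},
  {"xyz": [5,-45,0],"twist": 0,"hand": 0},
  {"xyz": [5,-45,0],"twist": 0,"hand": 0},
  {"xyz": [5,-45,0],"twist": 0,"hand": 0},
  {"xyz": [5,-45,0],"twist": 0,"hand": 0},
  {"xyz": [5,-45,0],"twist": 0,"hand": 0},
  {"xyz": [5,-45,0],"twist": 0,"hand": 0},
  {"xyz": [5,-45,0],"twist": 0,"hand": 0},
  {"xyz": [5,-40,0],"twist": 0,"hand": 0},
])

```text
time: 2.7
tool_pos: [0.4728, 0.3521, 0.2995]
tool_rot: [1.0, 0.001, -0.0, 0.0]
wrist_force: [0.8, 0.0, -0.1]
grip_width: 0.0
gripper_force: 0.0
```

>>> jog_arm([
  {"xyz": [2,-35,20],"twist": 0,"hand": 0},
  {"xyz": [0,-10,40],"twist": 0,"hand": 0},
  {"xyz": [0,0,45],"twist": 0,"hand": 0},
  {"xyz": [0,0,45],"twist": 0,"hand": 0},
  {"xyz": [0,0,30],"twist": 0,"hand": 0},
  {"xyz": [0,0,10],"twist": 0,"hand": 0},
  {"xyz": [0,0,0],"twist": 0,"hand": 0},
  {"xyz": [0,0,0],"twist": 0,"hand": 0},
])

```text
time: 3.5
tool_pos: [0.4755, 0.3958, 0.1115]
tool_rot: [1.0, 0.001, 0.001, -0.001]
wrist_force: [-0.3, -0.1, -1.1]
grip_width: -0.002
gripper_force: 0.0
```

```bash
python3 - <<'E'
from h import *
for n,(a,b,c,d) in(('top',(120,270,170,290)),('side',(260,410,280,400))):
    s=snap(n,n+'2.png'); cv2.imwrite(f'pics/{n}2c.png',cv2.resize(cv2.cvtColor(s['pixels'][c:d,a:b],cv2.COLOR_RGB2BGR),None,fx=4,fy=4))
o=robot.observe();print(o['time'],o['tool_pos'],o['wrist_force'])
E
python3 -c "
import cv2;cv2.imwrite('pics/c2.png',cv2.hconcat([cv2.resize(cv2.imread('pics/top2c.png'),(400,320)),cv2.resize(cv2.imread('pics/side2c.png'),(400,320))]))"
```

```text
3.6 [0.47587586 0.39591322 0.11209841] [-0.14381299 -0.3962797  -0.56411857]
```

View pics/c2.png

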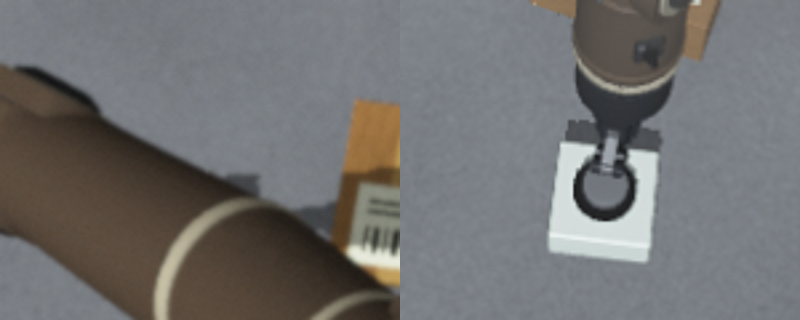

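The right half (side view) shows the fingertips above the cap, still about 2 cm toward the cartons. The top view is blocked by the arm. I'll correct the position and press in small steps.

>>> jog_arm([
  {"xyz": [2,-10,0],"twist": 0,"hand": 0},
  {"xyz": [1,-10,0],"twist": 0,"hand": 0},
  {"xyz": [0,0,10],"twist": 0,"hand": 0},
  {"xyz": [0,0,10],"twist": 0,"hand": 0},
  {"xyz": [0,0,4],"twist": 0,"hand": 0},
  {"xyz": [0,0,2],"twist": 0,"hand": 0},
  {"xyz": [0,0,2],"twist": 0,"hand": 0},
  {"xyz": [0,0,1],"twist": 0,"hand": 0},
  {"xyz": [0,0,0],"twist": 0,"hand": 0},
])

```text
time: 4.5
tool_pos: [0.4778, 0.4147, 0.0811]
tool_rot: [1.0, 0.001, -0.0, 0.0]
wrist_force: [-1.6, -2.3, 4.2]
grip_width: 0.001
gripper_force: 2.0
```

>>> jog_arm([
  {"xyz": [0,0,1],"twist": 0,"hand": 0},
  {"xyz": [0,0,1],"twist": 0,"hand": 0},
  {"xyz": [0,0,0],"twist": 0,"hand": 0},
  {"xyz": [0,0,0],"twist": 0,"hand": 0},
])

```text
time: 4.9
tool_pos: [0.4781, 0.415, 0.0798]
tool_rot: [1.0, 0.001, 0.0, 0.0]
wrist_force: [-2.4, -3.2, 10.7]
grip_width: -0.001
gripper_force: 4.8
```

The wrist force rose to 10.7 N, past the 5 N bottoming force, and the fingertips sit about 6 mm lower, so the button is fully pressed. I'll lift off and go to the tall carton.

>>> jog_arm([
  {"xyz": [0,0,-10],"twist": 0,"hand": 0},
  {"xyz": [0,0,-30],"twist": 0,"hand": 0},
  {"xyz": [0,0,-45],"twist": 0,"hand": 0},
  {"xyz": [0,0,-45],"twist": 0,"hand": 0},
  {"xyz": [-5,10,-45],"twist": 0,"hand": 0},
  {"xyz": [-10,25,-35],"twist": 0,"hand": 0},
  {"xyz": [-10,40,-10],"twist": 0,"hand": 0},
  {"xyz": [-10,45,0],"twist": 0,"hand": 0},
  {"xyz": [-10,45,0],"twist": 0,"hand": 0},
  {"xyz": [-5,45,0],"twist": 0,"hand": 0},
])

```text
time: 5.9
tool_pos: [0.4277, 0.2035, 0.2995]
tool_rot: [1.0, 0.001, 0.001, -0.0]
wrist_force: [0.9, 0.1, 0.5]
grip_width: 0.002
gripper_force: 0.0
```

>>> jog_arm([
  {"xyz": [0,45,0],"twist": 0,"hand": 0},
  {"xyz": [0,45,0],"twist": 0,"hand": 0},
  {"xyz": [0,45,0],"twist": 0,"hand": 0},
  {"xyz": [0,45,0],"twist": 0,"hand": 0},
  {"xyz": [0,45,0],"twist": 0,"hand": 0},
  {"xyz": [0,45,0],"twist": 0,"hand": 0},
  {"xyz": [0,45,0],"twist": 0,"hand": 0},
  {"xyz": [0,45,0],"twist": 0,"hand": 0},
  {"xyz": [5,45,0],"twist": 0,"hand": 0},
  {"xyz": [15,40,0],"twist": 0,"hand": 0},
])

```text
time: 6.9
tool_pos: [0.4484, -0.243, 0.2998]
tool_rot: [1.0, 0.0, 0.001, 0.001]
wrist_force: [0.8, 0.5, -0.3]
grip_width: 0.003
gripper_force: 0.0
```

Next I go to (0.528, -0.336), stop with the tips about 6 cm up, and look.

>>> jog_arm([
  {"xyz": [25,30,0],"twist": 0,"hand": 0},
  {"xyz": [30,30,0],"twist": 0,"hand": 0},
  {"xyz": [20,25,20],"twist": 0,"hand": 0},
  {"xyz": [5,5,30],"twist": 0,"hand": 0},
  {"xyz": [0,0,10],"twist": 0,"hand": 0},
  {"xyz": [0,0,0],"twist": 0,"hand": 0},
  {"xyz": [0,0,0],"twist": 0,"hand": 0},
])

```text
time: 7.6
tool_pos: [0.5295, -0.3294, 0.2403]
tool_rot: [1.0, 0.001, 0.001, 0.0]
wrist_force: [0.4, 0.6, 0.4]
grip_width: -0.0
gripper_force: 0.0
```

```bash
python3 - <<'E'
from h import *
I=[]
for n,(a,b,c,d) in(('top',(400,550,150,270)),('side',(290,440,40,160))):
    s=snap(n,n+'3.png'); I.append(cv2.resize(cv2.cvtColor(s['pixels'][c:d,a:b],cv2.COLOR_RGB2BGR),(400,320)))
cv2.imwrite('pics/c3.png',cv2.hconcat(I))
o=robot.observe();print(o['time'],o['tool_pos'])
E
```

```text
7.7 [ 0.529824   -0.32970094  0.2410824 ]
```

View pics/c3.png

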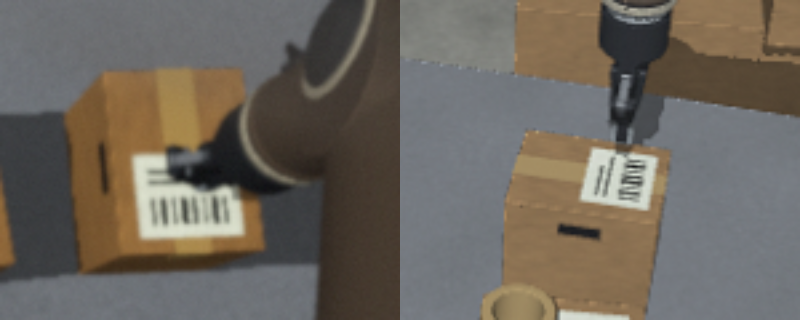

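Both views show the tips over the tall carton's label, which hasn't moved. I'll go down to 3 cm and hold.

>>> jog_arm([
  {"xyz": [-1,7,10],"twist": 0,"hand": 0},
  {"xyz": [0,0,15],"twist": 0,"hand": 0},
  {"xyz": [0,0,6],"twist": 0,"hand": 0},
  {"xyz": [0,0,0],"twist": 0,"hand": 0},
  {"xyz": [0,0,0],"twist": 0,"hand": 0},
])

```text
time: 8.2
tool_pos: [0.5283, -0.3367, 0.2077]
tool_rot: [1.0, 0.001, -0.0, -0.0]
wrist_force: [0.2, 1.1, -0.5]
grip_width: 0.003
gripper_force: 0.0
```

>>> jog_arm([
  {"xyz": [0,0,0],"twist": 0,"hand": 0},
  {"xyz": [0,0,0],"twist": 0,"hand": 0},
  {"xyz": [0,0,0],"twist": 0,"hand": 0},
  {"xyz": [0,0,0],"twist": 0,"hand": 0},
  {"xyz": [0,0,0],"twist": 0,"hand": 0},
  {"xyz": [0,0,0],"twist": 0,"hand": 0},
  {"xyz": [0,0,0],"twist": 0,"hand": 0},
  {"xyz": [0,0,0],"twist": 0,"hand": 0},
  {"xyz": [0,0,0],"twist": 0,"hand": 0},
  {"xyz": [0,0,0],"twist": 0,"hand": 0},
])

```text
time: 9.2
tool_pos: [0.5283, -0.3369, 0.208]
tool_rot: [1.0, 0.001, -0.0, 0.0]
wrist_force: [-0.9, -0.1, -0.3]
grip_width: -0.002
gripper_force: 0.0
```

>>> jog_arm([
  {"xyz": [0,0,0],"twist": 0,"hand": 0},
  {"xyz": [0,0,0],"twist": 0,"hand": 0},
  {"xyz": [0,0,0],"twist": 0,"hand": 0},
  {"xyz": [0,0,0],"twist": 0,"hand": 0},
  {"xyz": [0,0,0],"twist": 0,"hand": 0},
  {"xyz": [0,0,0],"twist": 0,"hand": 0},
  {"xyz": [0,0,0],"twist": 0,"hand": 0},
  {"xyz": [0,0,0],"twist": 0,"hand": 0},
  {"xyz": [0,0,0],"twist": 0,"hand": 0},
  {"xyz": [0,0,0],"twist": 0,"hand": 0},
])

```text
time: 10.2
tool_pos: [0.5283, -0.3369, 0.208]
tool_rot: [1.0, 0.001, 0.0, 0.0]
wrist_force: [0.7, 0.1, -0.1]
grip_width: -0.001
gripper_force: 0.0
```

>>> jog_arm([
  {"xyz": [0,0,0],"twist": 0,"hand": 0},
  {"xyz": [0,0,0],"twist": 0,"hand": 0},
  {"xyz": [0,0,0],"twist": 0,"hand": 0},
  {"xyz": [0,0,0],"twist": 0,"hand": 0},
  {"xyz": [0,0,0],"twist": 0,"hand": 0},
])

```text
time: 10.7
tool_pos: [0.5283, -0.3369, 0.208]
tool_rot: [1.0, 0.001, -0.0, 0.0]
wrist_force: [0.4, -0.1, 0.1]
grip_width: -0.002
gripper_force: 0.0
```

>>> jog_arm([
  {"xyz": [0,0,-20],"twist": 0,"hand": 0},
  {"xyz": [0,0,-40],"twist": 0,"hand": 0},
  {"xyz": [-20,-5,-30],"twist": 0,"hand": 0},
  {"xyz": [-35,-20,0],"twist": 0,"hand": 0},
  {"xyz": [-30,-30,0],"twist": 0,"hand": 0},
  {"xyz": [-20,-40,0],"twist": 0,"hand": 0},
  {"xyz": [0,-45,0],"twist": 0,"hand": 0},
  {"xyz": [0,-45,0],"twist": 0,"hand": 0},
  {"xyz": [0,-45,0],"twist": 0,"hand": 0},
  {"xyz": [0,-45,0],"twist": 0,"hand": 0},
])

```text
time: 11.7
tool_pos: [0.4225, -0.0605, 0.2984]
tool_rot: [1.0, 0.001, 0.001, 0.0]
wrist_force: [1.2, 0.7, 0.4]
grip_width: 0.003
gripper_force: 0.0
```

>>> jog_arm([
  {"xyz": [0,-45,0],"twist": 0,"hand": 0},
  {"xyz": [0,-45,0],"twist": 0,"hand": 0},
  {"xyz": [5,-45,0],"twist": 0,"hand": 0},
  {"xyz": [10,-45,0],"twist": 0,"hand": 0},
  {"xyz": [15,-35,20],"twist": 0,"hand": 0},
  {"xyz": [10,-20,40],"twist": 0,"hand": 0},
  {"xyz": [0,0,45],"twist": 0,"hand": 0},
  {"xyz": [0,0,30],"twist": 0,"hand": 0},
  {"xyz": [0,0,10],"twist": 0,"hand": 0},
  {"xyz": [0,0,0],"twist": 0,"hand": 0},
])

```text
time: 12.7
tool_pos: [0.4619, 0.1728, 0.1522]
tool_rot: [1.0, 0.001, -0.001, 0.0]
wrist_force: [0.1, 0.3, 0.5]
grip_width: 0.004
gripper_force: 0.0
```

```bash
python3 - <<'E'
from h import *
I=[]
for n,(a,b,c,d) in(('top',(220,370,170,290)),('side',(270,420,190,310))):
    s=snap(n,n+'4.png'); I.append(cv2.resize(cv2.cvtColor(s['pixels'][c:d,a:b],cv2.COLOR_RGB2BGR),(400,320)))
cv2.imwrite('pics/c4.png',cv2.hconcat(I))
o=robot.observe();print(o['time'],o['tool_pos'])
E
```

```text
12.8 [0.46328889 0.1733028  0.15442743]
```

View pics/c4.png

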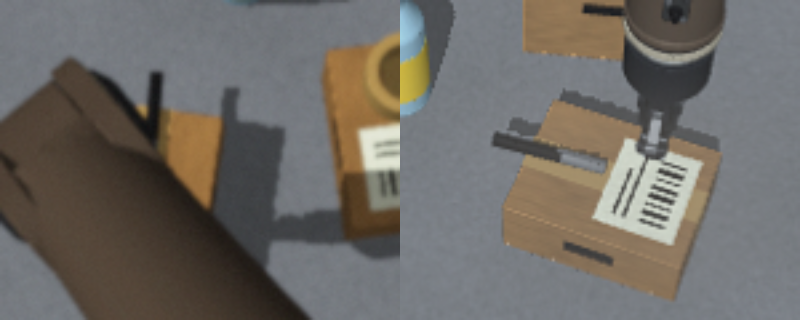

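The side view shows the tips over the low carton's label, with the marker undisturbed. I'll go down to 3 cm and hold.

>>> jog_arm([
  {"xyz": [0,0,12],"twist": 0,"hand": 0},
  {"xyz": [0,0,16],"twist": 0,"hand": 0},
  {"xyz": [0,0,6],"twist": 0,"hand": 0},
  {"xyz": [0,0,0],"twist": 0,"hand": 0},
  {"xyz": [0,0,0],"twist": 0,"hand": 0},
])

```text
time: 13.3
tool_pos: [0.4627, 0.1731, 0.1195]
tool_rot: [1.0, 0.001, 0.0, -0.0]
wrist_force: [0.0, -0.3, 0.1]
grip_width: -0.002
gripper_force: 0.0
```

>>> jog_arm([
  {"xyz": [0,0,0],"twist": 0,"hand": 0},
  {"xyz": [0,0,0],"twist": 0,"hand": 0},
  {"xyz": [0,0,0],"twist": 0,"hand": 0},
  {"xyz": [0,0,0],"twist": 0,"hand": 0},
  {"xyz": [0,0,0],"twist": 0,"hand": 0},
  {"xyz": [0,0,0],"twist": 0,"hand": 0},
  {"xyz": [0,0,0],"twist": 0,"hand": 0},
  {"xyz": [0,0,0],"twist": 0,"hand": 0},
  {"xyz": [0,0,0],"twist": 0,"hand": 0},
  {"xyz": [0,0,0],"twist": 0,"hand": 0},
])

```text
time: 14.3
tool_pos: [0.4624, 0.173, 0.119]
tool_rot: [1.0, 0.001, 0.0, -0.0]
wrist_force: [0.6, 0.2, 0.4]
grip_width: 0.003
gripper_force: 0.0
```

>>> jog_arm([
  {"xyz": [0,0,0],"twist": 0,"hand": 0},
  {"xyz": [0,0,0],"twist": 0,"hand": 0},
  {"xyz": [0,0,0],"twist": 0,"hand": 0},
  {"xyz": [0,0,0],"twist": 0,"hand": 0},
  {"xyz": [0,0,0],"twist": 0,"hand": 0},
  {"xyz": [0,0,0],"twist": 0,"hand": 0},
  {"xyz": [0,0,0],"twist": 0,"hand": 0},
  {"xyz": [0,0,0],"twist": 0,"hand": 0},
  {"xyz": [0,0,0],"twist": 0,"hand": 0},
  {"xyz": [0,0,0],"twist": 0,"hand": 0},
])

```text
time: 15.3
tool_pos: [0.4624, 0.173, 0.119]
tool_rot: [1.0, 0.001, -0.0, 0.0]
wrist_force: [0.3, -0.3, -0.0]
grip_width: 0.001
gripper_force: 0.0
```

>>> jog_arm([
  {"xyz": [0,0,0],"twist": 0,"hand": 0},
  {"xyz": [0,0,0],"twist": 0,"hand": 0},
  {"xyz": [0,0,0],"twist": 0,"hand": 0},
  {"xyz": [0,0,0],"twist": 0,"hand": 0},
  {"xyz": [0,0,0],"twist": 0,"hand": 0},
])

```text
time: 15.8
tool_pos: [0.4624, 0.1729, 0.119]
tool_rot: [1.0, 0.001, 0.0, 0.0]
wrist_force: [0.3, -0.2, -0.7]
grip_width: 0.001
gripper_force: 0.0
```

```bash
python3 -c "
from station import robot
print(robot.finish_job())"
```

```text
the job is handed in; nothing more can be done
None
```

I pressed the call button to the bottom, pointed about 3 cm above the tallest carton's label and then the lowest carton's, at least 2 s each, and handed the job in at about 16 s still pointing; the gripper touched nothing but the button.

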